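# Unlock the cooker vent and snap the regulator cap home

### The arm

A 6-joint arm with a two-finger parallel gripper is mounted at the origin on the work surface. World frame = base frame: x ahead of the robot, y to its left, z up, the work surface at z = 0. Lengths are in m, angles in rad, forces in N, time in s.
With the tool pointing down it reaches from about 0.35 to 0.775 m from the base axis. Payload 5.5 kg.
Tool frame: the origin (TCP) lies between the finger pads; the fingertips stand env.nose_length ahead of it and the grasp point (between the pads) lies 8 mm behind it (env.nose_length is the distance from the TCP to the fingertips, in m); z points along the fingers, y is the direction in which the jaws open and shut (so a half turn about z gives the same grasp; the last joint's range is limited). The gripper opens to 85 mm and grips with 20 to 120 N. Pads are 22 mm wide; open, the fingers measure 114 mm over their backs; the gripper's body (76 mm by 85 mm) begins 54 mm behind the grasp point. The pads swing forward as they close: fully open they stand 13 mm farther back than shut.
Start: joints at [0.989, 0.313, 0.046, 1.304, 0, 1.431], TCP at [0.246, 0.52, 0.242] pointing down, gripper open.
Joint ranges: [-2.76, 2.76], [-0.86, 1.69], [-1.03, 1.26], [-2.2, 2.34], [-1.47, 1.5], [-3.14, 3.14]. Speed limits (rad/s): [2.57, 2.57, 3.14, 3.14, 3.14, 3.14].

### API

Orientations are given as a unit quaternion [w, x, y, z].
In Python, from workcell import env gives the robot as it stands. The module is installed in compiled form; this text tells all that it offers.
- The arm moves only by the shell command python3 -m creep 'ROWS' [FORCE]. ROWS is a JSON object of lists of equal length, an entry for each row: "hand": the finger opening in mm, from 0 to 85.4; "delta_pos": the shift along the tool's x, y, z scaled (see below), a list of three; "turn": the turn about the tool's z scaled (see below). In form: {"hand": [hand, ...], "delta_pos": [[dx, dy, dz], ...], "turn": [turn, ...]}. A call has exactly 5 rows; each row shifts and turns the commanded pose from where the row before left it, along the tool's axes as they then stand; what a row does not reach is not made up. The controller multiplies each number of a shift by 0.8 m and each number of a turn by 5 degrees. A row lasts 1/12 s, in which the tool goes at most 41.7 mm and 7.16 degrees, less where a joint would pass 70% of its speed; a pose out of reach is approached as far as the arm can. A call with a number of a shift or a turn outside -1 to 1 is refused whole. A call with a gripper value outside its range is refused whole. The fingers move at their own pace and stop on an object; FORCE is the grip in N (left out, the last holds). Time passes only in rows, so rows that do not move let the fingers close, or fill a call up. It gives the time, the measured TCP pose, the force and the opening at its end, in the units of the state.
- env.get_state(): the state, without advancing time (a new reading comes with each control period).
- env.read_camera(name): name is "side" or "top"; returns a dict with "pixels" (400x640x3 uint8, red, green, blue), "depth" (400x640 float32, m along the optical axis (not along the pixel's ray), 0 where there is no reading), "fx", "fy", "cx", "cy" (pixels), "D" ([k1, k2, p1, p2, k3] as OpenCV has them; the pictures are not rectified), "origin" and "orientation" of the camera in the world. Camera axes: x right, y down, z forward; pixel columns grow to the right and rows downward; lengths in m; the calibration is good to about 2 mm. A picture is of the moment at which its call begins.
- env.hand_in(): hands the job in, once; it reports no verdict.
Trained networks look in the newest picture that a camera, given by its name, has taken for a name from the list of things; names that differ only in an ending like _2 or _b are one class to them, and where a whole thing is asked for, a point or a joint stands for the part that bears it (a point fixed in the world has none). Each returns a list of dicts, best first, with "score" (0 to 1); they miss things now and then, are a little off and sometimes report something else, mostly with a low value. They report only what shows in the picture. A call takes as long as a camera call. They do not tell look-alikes from the thing itself.
- env.find_in(camera, target): "location" ([row, column] in pixels, amid what is visible of it).
- env.pinpoint(camera, target): "location" ([row, column] in pixels: a listed point, or the origin of a listed thing).
The state is a dict: "clock": time; "joint_pos": joint angles; "qvel": joint speeds; "tau": joint torques, N m; "tcp_pos": TCP position; "orientation": TCP orientation; "wrist_force": force on the tool from outside, world axes, zero at the start; "ft_torque": the same for the moment, N m; "finger_gap": finger opening in m.
Only numpy, scipy, OpenCV 4.12 (cv2) and the standard library are available. Lean on these libraries where they do the work, as an engineer would, in place of code of your own. Each camera call takes 0.05 s, during which the arm holds its last target.

### The job

On the pressure-cooker lid, swing the yellow lock lever up off the vent stem and well over past upright, so it leans clear on the other side. Then take the red-knobbed regulator cap from the front tier of the acrylic organiser, set it over the stem and press it straight down through the click until it sits flush on its seat. Keep pressing and finish like that, still holding the cap firmly down with the lever left open; leave the other kitchen things where they are.

Things in the scene. Friction and masses are not known exactly. Their poses are not given: they have to be found in the camera images.
- lid: Aluminium pressure-cooker lid, 200 mm across, 24 mm high, fixed; origin under its centre, z up. The vent boss and stem stand at its centre. The lever's black hinge posts stand at x 39 to 51, y within 14, up to 66 mm above the marble. A black handle 30 mm wide, 27 mm high, runs along +y out to 212 mm.
- vent_seat: Steel boss 44 mm across with the vent stem, on the lid's centre, fixed to it; origin at the centre of the boss's flat top, 34 mm above the marble, where the centre of the cap's underside must come to rest; axes as the lid. Brass stem 13 mm thick, 17.5 mm tall, round-topped. Four sprung steel balls stick out 3.7 mm around it, centred 8 mm above the origin.
- lever_hinge (a point): Middle of the lever's hinge axis, 45 mm from the stem along the lid's +x and 60 mm above the marble. The hinge axis runs along the lid's y.
- lever_tab (a point): Centre of the thickened tab at the free end of the yellow lock lever, 78 mm from the hinge. The tab is 18 mm long, 12 mm wide across (along the lid's y) and 10 mm thick; it ends 9 mm beyond this point.
- lever (a joint): Angle of the lock lever: 0 lies level over the stem, pointing along the lid's -x; it grows as the tab rises; 1.57 is upright, and it stops at 2.4 leaning away over the lid's +x side. A stiff hinge holds it where it is left (about 1 N at the tab moves it). Starts between 0 and 0.35.
- cap: Regulator cap, about 90 g, upright: steel skirt 38 mm across, 24 mm high, open below, red knob 22 mm across and 22 mm high on top. Origin under its centre. Inner lip 16 mm across, 3 mm high; bore 22 mm across, 20 mm deep. On the stem it stops on the balls 12 mm above the seat; a push of about 12 N (9 to 15) drives the lip over them, then the resistance drops and it goes down onto the boss.
- organiser: Clear acrylic organiser with three steps, fixed, 250 mm wide along y; origin on the marble. Front tier: x -90 to 0 mm, floor 12 mm up; middle: x 0 to 70, floor 52; rear: x 70 to 125, floor 92; rims 8 mm above each floor. The front tier holds the cap, the weight and the valve in a row along y about 80 mm apart, in any order.
- weight: Dark steel regulator weight with a stepped neck, 34 mm across, 36 mm high, on the front tier; origin under its centre. Leave it.
- valve: Brass spare safety valve, 30 mm across its foot, 30 mm high, on the front tier; origin under its centre. Leave it.
- gasket: Black gasket ring 60 mm across, 8 mm high, on the middle tier; origin under its centre. Leave it.
- gasket_small: Blue ring 44 mm across, 8 mm high, on the rear tier; origin under its centre. Leave it.
- kadai_lid: Steel kadai lid, 150 mm across, 44 mm high with its knob, lying on the marble; origin under its centre. Leave it.
- bowl: Glass bowl, 130 mm across, 55 mm high; origin under its centre. Leave it.
- jar: Amber jar with a steel cap, 60 mm across, 90 mm high; origin under its centre. Leave it.
Mind the look-alikes: they are no part of the job. What is shaped like the cap but purple is not meant.

How it is judged:
On the way, in this order (a step that is already met when the one before it is completed fails the run):
1. the lock lever is swung up and over past upright while the cap is still in the organiser (value of joint lever above 1.75 rad and distance of cap from where it was at the start of the episode below 0.05 m), for 0.2 s.
2. the cap has clicked onto the stem, sits flush on its seat and is still pressed down by the robot (z of cap in the frame of vent_seat below 0.0025 m and horizontal distance between cap and vent_seat below 0.004 m and contact force between cap and vent_seat above 5 N and contact force between the fingers and cap above 3 N), for 0.4 s.
At the end, for the whole second after the job is handed in: The lever stands past 1.75 rad; the cap is upright (within 0.1 rad) on the stem, its underside within 2.5 mm of the boss and within 4 mm of the stem's axis, at rest, and the robot's fingers are still on it, pressing it onto the boss with more than 5 N (all of step 2 and value of joint lever above 1.75 rad and angle between cap's own z axis and vertical below 0.1 rad and linear speed of cap below 0.02 m/s); the arm keeps its last pose, push and grip.
It fails at once if another kitchen thing is shifted by more than 30 mm (distance of any of weight, valve, gasket, gasket_small, kadai_lid, bowl, jar from where it was at the start of the episode above 0.03 m).
It also fails if it takes over 72 s, if anything falls off the work surface, if the arm or the gripper's body presses on something with over 40 N, if the wrist force passes 120 N, or if a joint passes its speed limit or range.

## Working session

There is one attempt and no reset: what is moved stays moved. The work goes in short steps, Python scripts to look and compute and a shell command to move; the robot and the scene stay as the last step left them, time stands still between calls to the robot, and variables do not carry over. Pictures are saved under pics/ and viewed, and the job is handed in when it is done.

```bash
mkdir -p pics
cat > h.py <<'E'
from workcell import env
import numpy as np, cv2
from scipy.spatial.transform import Rotation as R
def K(c): return np.array([[c["fx"],0,c["cx"]],[0,c["fy"],c["cy"]],[0,0,1.]])
def rot(c):
    w,x,y,z=c["orientation"]; return R.from_quat([x,y,z,w]).as_matrix()
def ray(c,rc):
    p=cv2.undistortPoints(np.array([[[rc[1],rc[0]]]],float),K(c),np.array(c["D"],float))[0,0]
    return np.array([p[0],p[1],1.])
def at_depth(c,rc,win=1):
    r,k=int(round(rc[0])),int(round(rc[1])); d=c["depth"][max(0,r-win):r+win+1,max(0,k-win):k+win+1]; d=d[d>0]
    if len(d)==0: return None
    return rot(c)@(ray(c,rc)*np.median(d))+np.array(c["origin"])
def at_z(c,rc,z):
    v=rot(c)@ray(c,rc); o=np.array(c["origin"]); return o+v*(z-o[2])/v[2]
def proj(c,P):
    Rm=rot(c).T; t=-Rm@np.array(c["origin"]); p,_=cv2.projectPoints(np.array(P,float).reshape(-1,1,3),cv2.Rodrigues(Rm)[0],t,K(c),np.array(c["D"],float)); return p[:,0,::-1]
def save(c,f,crop=None,s=1):
    im=c["pixels"][:,:,::-1]
    if crop: im=im[crop[0]:crop[1],crop[2]:crop[3]]
    cv2.imwrite("pics/"+f,cv2.resize(im,None,fx=s,fy=s,interpolation=cv2.INTER_CUBIC))
E
python3 - <<'E'
from h import *
np.set_printoptions(precision=4,suppress=True)
s=env.get_state(); print({k:np.round(v,3) for k,v in s.items()}, env.nose_length)
for n in ("top","side"):
    c=env.read_camera(n); save(c,n+"0.png"); print(n,c["origin"],c["orientation"],c["fx"])
    for t in ["vent_seat","lid","lever_hinge","lever_tab","cap","organiser","weight","valve","kadai_lid","bowl","jar"]:
        for d in env.pinpoint(n,t)[:3]:
            print(t,round(d["score"],2),np.round(d["location"],1),at_depth(c,d["location"]))
E
```

```text
{'clock': np.float64(0.0), 'joint_pos': array([0.989, 0.314, 0.045, 1.304, 0.   , 1.431]), 'qvel': array([ 0.001,  0.   , -0.001,  0.001, -0.001, -0.   ]), 'tau': array([ -0.   , -48.063,  29.853,   0.019,  -0.   ,  -0.   ]), 'tcp_pos': array([0.246, 0.519, 0.241]), 'orientation': array([-0.   ,  0.219,  0.976, -0.001]), 'wrist_force': array([ 0.179,  0.306, -0.299]), 'ft_torque': array([ 0.012, -0.038, -0.038]), 'finger_gap': np.float64(0.085)} 0.011
top [ 0.5169 -0.0357  1.2594] [ 0.0178 -0.7026  0.7107 -0.0308] 437.17364196264197
vent_seat 0.73 [131.  248.3] [0.7899 0.1488 0.0053]
vent_seat 0.46 [218.7 243.3] [0.5345 0.1528 0.0696]
lid 0.91 [220.6 247.9] [0.5295 0.1453 0.0356]
lever_hinge 0.79 [205.4 247.3] [0.5708 0.1428 0.0628]
lever_tab 0.71 [135.7 317.2] [ 0.7662 -0.0511  0.0433]
lever_tab 0.46 [230.1 240.5] [0.5037 0.1597 0.0742]
cap 0.46 [222.6 453.3] [ 0.5165 -0.4356  0.0309]
cap 0.44 [242.4 422.1] [ 0.4633 -0.3372  0.0583]
cap 0.24 [210.8 409.6] [ 0.5512 -0.3058  0.0511]
organiser 0.91 [230.9 391.1] [ 0.4955 -0.2599  0.0107]
organiser 0.72 [222.3 246. ] [0.5248 0.1505 0.03
[... 652 characters left out ...]
37.4 344.6] [ 0.6027 -0.2407  0.091 ]
lid 0.4 [159.3 302.4] [0.6832 0.3271 0.0142]
lever_hinge 0.84 [174.6 287.7] [0.6147 0.2557 0.0002]
lever_tab 0.49 [168.3 264.4] [ 0.5561  0.328  -0.002 ]
cap 0.79 [324.5 291.2] [ 0.4608 -0.3676  0.0297]
cap 0.56 [363.7 339.1] [ 0.5103 -0.4587  0.0246]
organiser 0.64 [291.1 299.8] [ 0.5018 -0.275   0.0112]
organiser 0.22 [294.8 275.6] [ 0.4549 -0.2767  0.0164]
weight 0.67 [267.3 267.1] [ 0.455  -0.2015  0.0232]
valve 0.55 [293.1 273.4] [ 0.4517 -0.2729  0.0181]
kadai_lid 0.87 [213.8 377. ] [ 0.7621 -0.0679  0.0176]
bowl 0.81 [184.5 352.6] [0.7649 0.0971 0.0201]
bowl 0.74 [216.3 380.4] [ 0.7659 -0.0797  0.0164]
jar 0.94 [159.3 300.5] [0.6772 0.3287 0.0143]
```

View pics/top0.png

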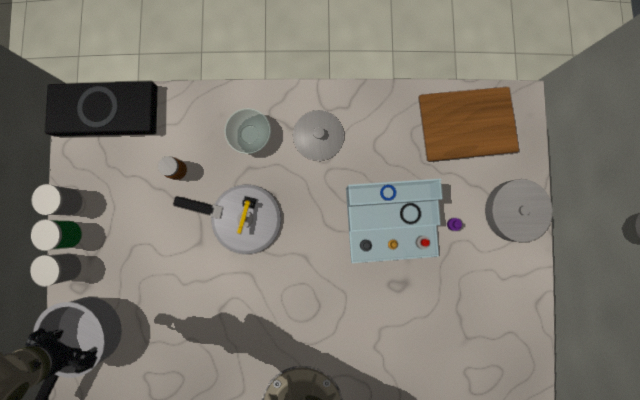

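View pics/side0.png

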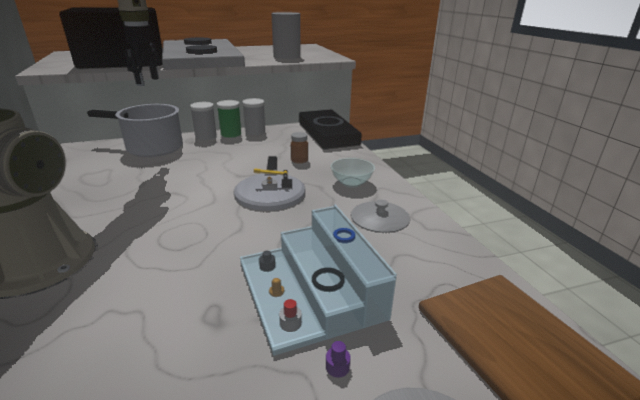

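The top view shows the lid at about (220,247) with the yellow lever. In the organiser's front tier stand the weight (245,365), the valve (244,393) and the red cap (242,424).

Things that could be taken for the cap, by top-view pixel:
- The red-knobbed cap in the front tier at (242,424).
- The purple look-alike outside the organiser at (224,455).
- The weight at (245,365).
- The valve at (244,393).
- Knobs of the kadai lid and the large pot lid.

I choose the red one at (242,424) and will check it in a crop.

Run:
```python
from h import *
np.set_printoptions(precision=4,suppress=True)
c=env.read_camera("top"); s=env.read_camera("side")
im=c["pixels"][:,:,::-1]
a=cv2.resize(im[180:260,205:285],(400,400),interpolation=cv2.INTER_CUBIC)
b=cv2.resize(im[200:270,390:470],(400,350),interpolation=cv2.INTER_CUBIC);b=np.vstack([b,np.zeros((50,400,3),np.uint8)])
cv2.imwrite("pics/crop_top.png",np.hstack([a,b]))
im=s["pixels"][:,:,::-1]
cv2.imwrite("pics/crop_side.png",np.hstack([cv2.resize(im[140:220,225:315],(400,356)),cv2.resize(im[290:370,260:350],(400,356))]))
for n,c in (("top",c),("side",s)):
    hsv=cv2.cvtColor(c["pixels"],cv2.COLOR_RGB2HSV); H,S,V=cv2.split(hsv)
    for nm,m in (("red",((H<6)|(H>174))&(S>170)&(V>80)),("yel",(H>20)&(H<32)&(S>150)&(V>100))):
        k,l,st,ce=cv2.connectedComponentsWithStats(m.astype(np.uint8))
        for i in range(1,k):
            if st[i,4]>15:
                rr,cc=np.where(l==i); P=np.array([p for p in (at_depth(c,(r,q),0) for r,q in zip(rr,cc)) if p is not None])
                print(n,nm,st[i],ce[i][::-1],np.median(P,0) if len(P) else None,P.max(0),P.min(0))
# organiser/lid heights top
c=env.read_camera("top")
for t in ["vent_seat","lid","lever_hinge","lever_tab","cap","organiser"]:
    for d in env.find_in("top",t)[:2]: print(t,d["score"],d["location"])
# lid ring by depth cloud
d=c["depth"]; rr,cc=np.mgrid[170:270,190:300]
P=np.array([at_depth(c,(r,q),0) if d[r,q]>0 else [9,9,9] for r,q in zip(rr.ravel(),cc.ravel())])
Z=P[:,2].reshape(rr.shape)
m=((Z>.012)&(Z<.03)); print(m.sum()); np.save("lidP.npy",P)
q=P[(P[:,2]>.017)&(P[:,2]<.03)]; print(q.min(0),q.max(0),np.median(q,0))
```

```text
top red [421 239   8   7  43] [242.3256 424.6279] [ 0.4641 -0.3448  0.0576] [ 0.4724 -0.3343  0.0648] [ 0.4558 -0.3546  0.0528]
top yel [238 201  12  32 133] [215.6015 243.3609] [0.5419 0.1529 0.0677] [0.5831 0.1666 0.0783] [0.4986 0.1379 0.0367]
side yel [255 169  32   5  55] [171.     270.2182] [0.542  0.1518 0.0674] [0.5841 0.2461 0.0756] [0.4997 0.136  0.0283]
vent_seat 0.51 [217.5, 246.1]
lid 0.95 [215.1, 243.3]
lever_tab 0.59 [217.8, 244.3]
lever_tab 0.55 [134.2, 318.3]
cap 0.68 [245.6, 425.2]
cap 0.67 [223.5, 455.7]
organiser 0.93 [223.4, 393.3]
3559
[0.4382 0.0569 0.017 ] [0.6312 0.3116 0.03  ] [0.5376 0.1613 0.0232]
```

View pics/crop_top.png

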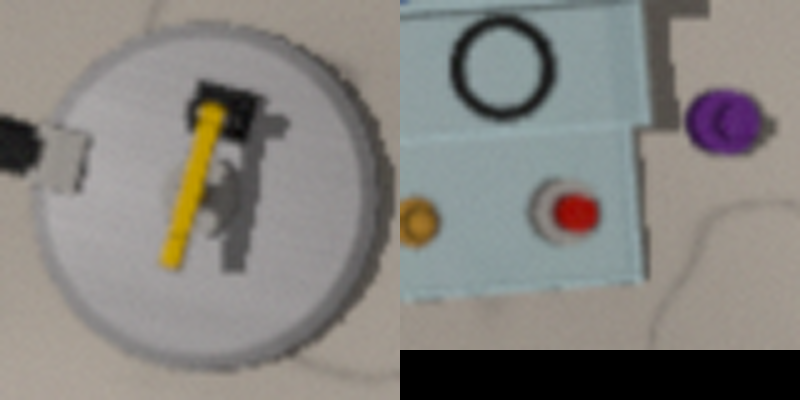

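View pics/crop_side.png

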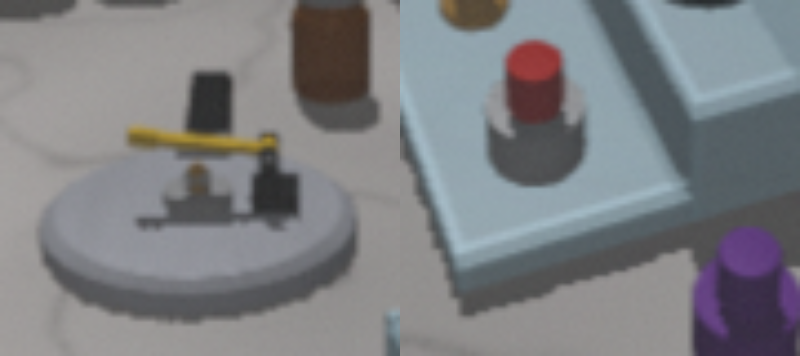

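The crops confirm the red-knobbed cap on the front tier at top (242,424); the purple one stands outside. Next I work out the lid pose, lever angle, cap and organiser yaw.

Run:
```python
from h import *
from scipy.optimize import least_squares
np.set_printoptions(precision=4,suppress=True)
P=np.load("lidP.npy").reshape(100,110,3)
c=env.read_camera("top"); s=env.read_camera("side")
# lid silhouette edge in both cams by depth
m=((P[...,2]>.012)&(P[...,2]<.09)).astype(np.uint8)
m=cv2.morphologyEx(m,cv2.MORPH_OPEN,np.ones((15,15)))
cn=max(cv2.findContours(m,cv2.RETR_EXTERNAL,cv2.CHAIN_APPROX_NONE)[0],key=cv2.contourArea)[:,0]
pts=np.array([at_z(c,(y+170,x+190),.020)[:2] for x,y in cn])
f=lambda p:np.hypot(*(pts-p[:2]).T)-p[2]
r=least_squares(f,[.53,.15,.1],loss="soft_l1",f_scale=.002); print("lid circle",r.x,np.abs(f(r.x)).mean())
# handle: dark pixels
hsv=cv2.cvtColor(c["pixels"],cv2.COLOR_RGB2HSV)
hm=(hsv[...,2]<60); sub=np.zeros_like(hm); sub[190:220,165:215]=hm[190:220,165:215]
rr,cc=np.where(sub); H=np.array([at_z(c,q,.027)[:2] for q in zip(rr,cc)]); mu=H.mean(0); print("handle c",mu, H.min(0),H.max(0),len(H))
d=mu-r.x[:2]; print("yaw from handle",np.degrees(np.arctan2(d[1],d[0]))-90)
w,v=np.linalg.eigh(np.cov(H.T)); print("axis",v[:,1],np.degrees(np.arctan2(v[1,1],v[0,1])))
# yellow line
S=hsv; ym=(S[...,0]>20)&(S[...,0]<32)&(S[...,1]>150)&(S[...,2]>100)
rr,cc=np.where(ym); Y=np.array([at_depth(c,q,0) for q in zip(rr,cc)]); 
i=np.argsort(-Y[:,0]); Y=Y[i]; print(Y[::8])
```

```text
lid circle [0.541  0.1538 0.091 ] 0.0064765434091961374
handle c [0.5751 0.3026] [0.5521 0.2482] [0.5984 0.3571] 368
yaw from handle -12.88813948609642
axis [0.255  0.9669] 75.22535570790481Traceback (most recent call last):
  File "<stdin>", line 21, in <module>
ValueError: setting an array element with a sequence. The requested array has an inhomogeneous shape after 1 dimensions. The detected shape was (134,) + inhomogeneous part.
```

Run:
```python
from h import *
from scipy.optimize import least_squares
np.set_printoptions(precision=4,suppress=True)
c=env.read_camera("top"); s=env.read_camera("side")
for rc in ((218.7,247.0),): print("lid bbox c",at_z(c,rc,.015))
dd=[env.pinpoint("top","vent_seat"),env.pinpoint("side","vent_seat"),env.pinpoint("top","lever_hinge"),env.pinpoint("side","lever_hinge"),env.pinpoint("top","lever_tab"),env.pinpoint("side","lever_tab"),env.pinpoint("top","cap"),env.pinpoint("side","cap")]
for n,d in zip("tststsTS",dd):
    for e in d[:3]: 
        cam=c if n in"tT" else s
        print(n,e["score"],e["location"],[at_z(cam,e["location"],z)[:2] for z in (.012,.034,.06,.07)])
# radial edge search on lid outer rim in top picture
g=cv2.GaussianBlur(cv2.cvtColor(c["pixels"],cv2.COLOR_RGB2GRAY),(0,0),.8).astype(float)
d=c["depth"]
def fit(z):
    r=None;x0=np.array([.535,.15])
    for it in range(4):
        pts=[]
        for a in np.linspace(0,2*np.pi,120,endpoint=False):
            if 1.0<a<1.7: continue
            rad=np.linspace(.088,.115,60)
            uv=proj(c,np.c_[x0[0]+rad*np.cos(a),x0[1]+rad*np.sin(a),np.full(60,z)])
            v=cv2.remap(g.astype(np.float32),uv[:,1].astype(np.float32)[None],uv[:,0].astype(np.float32)[None],cv2.INTER_LINEAR)[0]
            gr=np.abs(np.gradient(v)); k=gr.argmax(); pts.append(x0+rad[k]*np.array([np.cos(a),np.sin(a)]))
        pts=np.array(pts); f=lambda p:np.hypot(*(pts-p[:2]).T)-p[2]
        r=least_squares(f,[*x0,.1],loss="soft_l1",f_scale=.001); x0=r.x[:2]
    return r.x,np.median(np.abs(f(r.x)))
print(fit(.0),fit(.012),fit(.02))
hsv=cv2.cvtColor(c["pixels"],cv2.COLOR_RGB2HSV);ym=(hsv[...,0]>20)&(hsv[...,0]<32)&(hsv[...,1]>150)&(hsv[...,2]>100)
Y=np.array([p for p in (at_depth(c,q,0) for q in zip(*np.where(ym))) if p is not None]);Y=Y[Y[:,2]>.05]
Y=Y[np.argsort(Y[:,0])]; A=np.polyfit(Y[:,0],Y[:,1],1); B=np.polyfit(Y[:,0],Y[:,2],1); print("slope",A,B,np.degrees(np.arctan(A[0])))
rr,cc=np.where(ym); print(rr.min(),rr.max(),[ (r,cc[rr==r].mean()) for r in range(rr.min(),rr.max()+1,3)])
# organiser yaw: 3 row items + edges; print cap
m=(((hsv[...,0]<6)|(hsv[...,0]>174))&(hsv[...,1]>170)); m[:, :400]=0; rr,cc=np.where(m); print("red top",rr.mean(),cc.mean(),at_z(c,(rr.mean(),cc.mean()),.056))
h2=cv2.cvtColor(s["pixels"],cv2.COLOR_RGB2HSV); m=(((h2[...,0]<6)|(h2[...,0]>174))&(h2[...,1]>140)); k,l,st,ce=cv2.connectedComponentsWithStats(m.astype(np.uint8)); print([(st[i],ce[i]) for i in range(1,k) if st[i,4]>20])
```

```text
lid bbox c [0.5352 0.1509 0.015 ]
t 0.69 [133.8, 250.6] [array([0.7802, 0.1411]), array([0.7755, 0.138 ]), array([0.7701, 0.1343]), array([0.7679, 0.1329])]
t 0.58 [218.5, 244.4] [array([0.5359, 0.1587]), array([0.5355, 0.1553]), array([0.5351, 0.1513]), array([0.535 , 0.1497])]
s 0.49 [181.6, 265.5] [array([0.5347, 0.2035]), array([0.5267, 0.1591]), array([0.5173, 0.1067]), array([0.5137, 0.0866])]
t 0.59 [198.8, 247.9] [array([0.592 , 0.1487]), array([0.5907, 0.1454]), array([0.5891, 0.1416]), array([0.5885, 0.1401])]
t 0.55 [219.2, 245.4] [array([0.5338, 0.1559]), array([0.5335, 0.1525]), array([0.5332, 0.1485]), array([0.5331, 0.147 ])]
t 0.5 [135.9, 316.5] [array([ 0.772 , -0.0494]), array([ 0.7675, -0.0492]), array([ 0.7622, -0.0489]), array([ 0.7601, -0.0488])]
s 0.93 [174.6, 285.9] [array([0.6035, 0.2329]), array([0.5925, 0.1873]), array([0.5796, 0.1334]), array([0.5746, 0.1127])]
s 0.21 [236.7, 346.1] [array([ 0.6534, -0.1322]), array([ 0.6403, -0.162 ]), array([ 0.6248, -0.1973]), array([ 0.6189, -0.2109])]
t 0.7 [232.8, 239.9] [array([0.4953, 0.1717]), array([0.4957, 0.168
[... 824 characters left out ...]

(array([0.5337, 0.1486, 0.1002]), np.float64(0.001215533096845925)) (array([0.5335, 0.1468, 0.0991]), np.float64(0.0012339326930563832)) (array([0.5332, 0.1456, 0.0985]), np.float64(0.001228208754779636))
slope [-0.2587  0.2933] [-0.1208  0.1336] -14.504159956350476
201 232 [(201, np.float64(246.5)), (204, np.float64(246.5)), (207, np.float64(246.0)), (210, np.float64(245.0)), (213, np.float64(244.5)), (216, np.float64(243.5)), (219, np.float64(243.0)), (222, np.float64(241.5)), (225, np.float64(240.5)), (228, np.float64(239.5)), (231, np.float64(239.0))]
red top 242.25 424.6363636363636 [ 0.4634 -0.3449  0.056 ]
[(array([285, 300,  11,   8,  75], dtype=int32), array([289.7333, 303.56  ]))]
```

```bash
cat >> h.py <<'E'
def lidT(x,y,yaw): 
    C,S=np.cos(np.radians(yaw)),np.sin(np.radians(yaw))
    return lambda p: np.c_[x+C*p[:,0]-S*p[:,1],y+S*p[:,0]+C*p[:,1],p[:,2]]
def model(th):
    a=np.linspace(0,2*np.pi,60); o=np.ones(60); L=[]
    for r,z in ((.1,.0),(.022,.034),(.022,.024),(.0065,.0515)): L.append(np.c_[r*np.cos(a),r*np.sin(a),z*o])
    L.append(np.array([[.039,-.014,.066],[.051,-.014,.066],[.051,.014,.066],[.039,.014,.066],[.039,-.014,.066]]))
    e=np.array([-np.cos(th),0,np.sin(th)]); h=np.array([.045,0,.06]); L.append(np.array([h,h+e*.087]))
    w=np.array([0,.006,0]); L.append(np.array([h+e*.069+w,h+e*.087+w,h+e*.087-w,h+e*.069-w,h+e*.069+w]))
    L.append(np.array([[.015,.1,.027],[.015,.212,.027],[-.015,.212,.027],[-.015,.1,.027]]))
    return L
def overlay(c,T,th,f,crop,s):
    im=c["pixels"][crop[0]:crop[1],crop[2]:crop[3],::-1]; im=cv2.resize(im,None,fx=s,fy=s,interpolation=cv2.INTER_CUBIC)
    for l in model(th):
        p=proj(c,T(l)); q=((p-[crop[0],crop[2]]+.5)*s)[:,::-1]
        cv2.polylines(im,[np.round(q).astype(np.int32).reshape(-1,1,2)],False,(0,0,255),1,cv2.LINE_AA)
    cv2.imwrite("pics/"+f,im)
E
python3 - <<'E'
from h import *
c=env.read_camera("top"); s=env.read_camera("side")
T=lidT(.534,.153,-14)
overlay(c,T,.12,"ov_t1.png",(175,265,165,290),6); overlay(s,T,.12,"ov_s1.png",(145,220,220,320),7)
E
```

```text
(no output)
```

View pics/ov_t1.png

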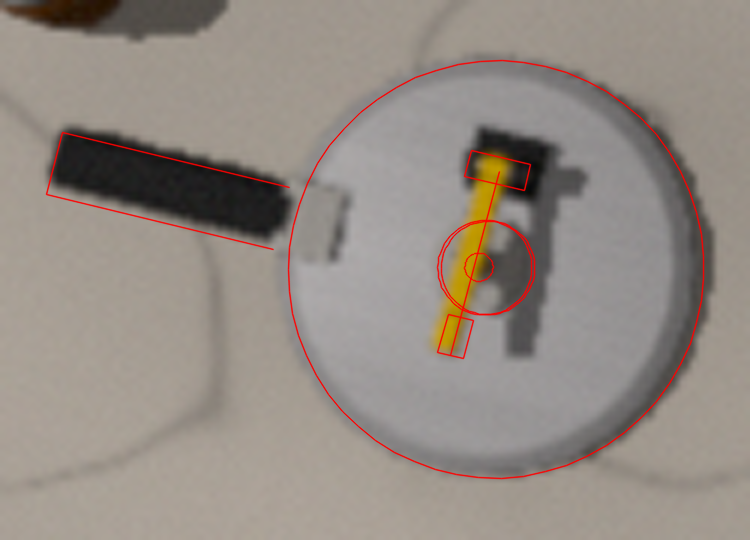

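View pics/ov_s1.png

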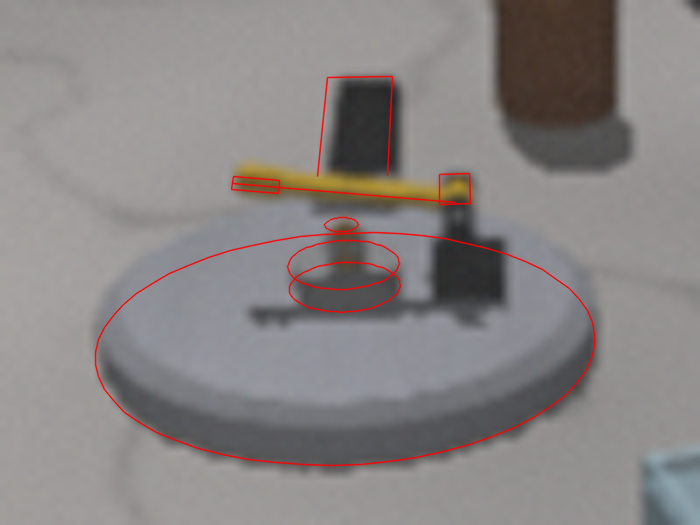

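Run:
```python
from h import *
c=env.read_camera("top"); s=env.read_camera("side")
overlay(c,lidT(.537,.155,-16),.12,"ov_t2.png",(175,265,165,290),6); overlay(s,lidT(.536,.147,-16),.14,"ov_s2.png",(145,220,220,320),7)
```

```text
(no output)
```

View pics/ov_t2.png

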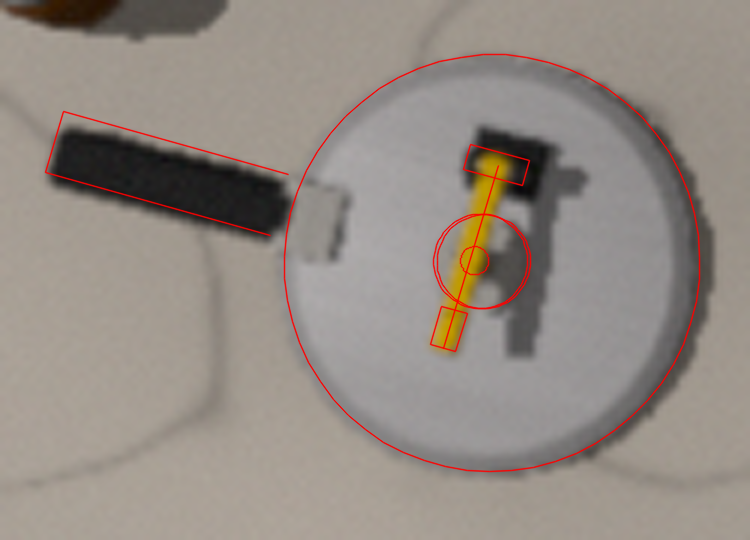

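View pics/ov_s2.png

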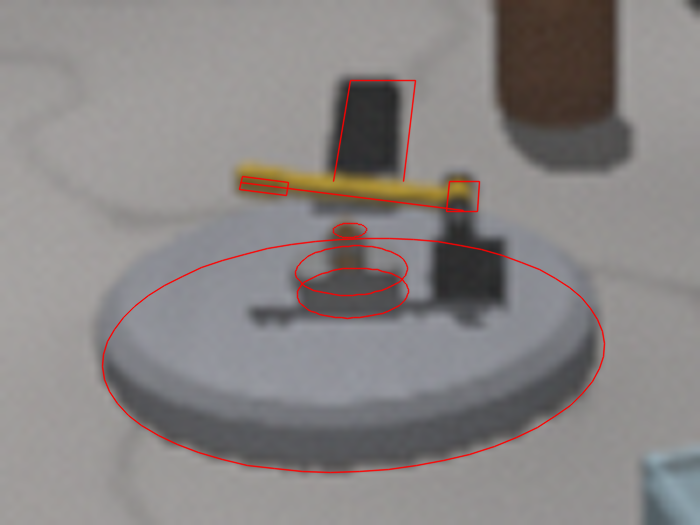

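The overlays agree to a few mm: lid at about (0.535,0.151), yaw about -15.5°, lever about 0.12 rad, tab at about (0.504,0.160,0.069). I'll approach and look again.

```bash
cat > go.py <<'E'
from h import *
import sys
# prints tool-axis shift (scaled by .8 m) from current TCP to target
np.set_printoptions(precision=4,suppress=True)
s=env.get_state(); w,x,y,z=s["orientation"]; M=R.from_quat([x,y,z,w]).as_matrix()
a=np.degrees(np.arctan2(M[1,1],M[0,1]))
print("t",round(float(s["clock"]),2),"tcp",np.array(s["tcp_pos"]),"yaw(y)",round(a,2),"F",np.round(s["wrist_force"],1),"gap",round(float(s["finger_gap"]),4),"tilt",M[2,2])
if len(sys.argv)>3:
    t=np.array([float(v) for v in sys.argv[1:4]])
    print("scaled",M.T@(t-s["tcp_pos"])/.8)
if len(sys.argv)>4: print("turn",-(float(sys.argv[4])-a)/5)
E
python3 -m creep '{"hand":[60,60,60,60,60],"delta_pos":[[0,0,0],[0,0,0],[-0.036,-0.029,0],[-0.036,-0.029,0],[-0.036,-0.029,0]],"turn":[-1,-0.96,0,0,0]}' 30
python3 -m creep '{"hand":[60,60,60,60,60],"delta_pos":[[-0.036,-0.029,0],[-0.036,-0.029,0],[-0.036,-0.029,0],[-0.036,-0.029,0],[-0.036,-0.029,0]],"turn":[0,0,0,0,0]}'
python3 go.py .504 .160 .12 74.5
```

```text
clock: 2.87
tcp_pos: [0.3107, 0.429, 0.2422]
orientation: [0.0, 0.134, 0.991, 0.0]
wrist_force: [0.5, 0.3, -0.1]
finger_gap: 0.0602
clock: 3.28
tcp_pos: [0.419, 0.2778, 0.2426]
orientation: [0.0, 0.135, 0.991, 0.0]
wrist_force: [0.3, 0.3, 0.1]
finger_gap: 0.0597
t 3.28 tcp [0.419  0.2778 0.2426] yaw(y) 74.5 F [0.3 0.3 0.1] gap 0.0597 tilt -0.9999997172901378
scaled [-0.1417 -0.1136  0.1532]
turn -0.00010620142732875593
```

```bash
python3 -m creep '{"hand":[60,60,60,60,60],"delta_pos":[[-0.035,-0.028,0],[-0.035,-0.028,0.02],[-0.036,-0.029,0.03],[-0.036,-0.029,0.03],[0,0,0.03]],"turn":[0,0,0,0,0]}'
python3 - <<'E'
from h import *
s=env.read_camera("side"); save(s,"s2.png",(110,230,200,340),5)
c=env.read_camera("top"); save(c,"t2.png",(160,270,170,300),5)
E
python3 go.py .504 .160 .061 74.5
```

```text
clock: 3.7
tcp_pos: [0.5053, 0.16, 0.1566]
orientation: [0.002, 0.138, 0.99, -0.0]
wrist_force: [0.6, 0.0, -0.3]
finger_gap: 0.06
t 3.8 tcp [0.4989 0.1625 0.1532] yaw(y) 74.3 F [-0.7  0.1  0. ] gap 0.0601 tilt -0.9999736796691725
scaled [-0.0077 -0.001   0.1153]
turn -0.0400854145163521
```

View pics/s2.png

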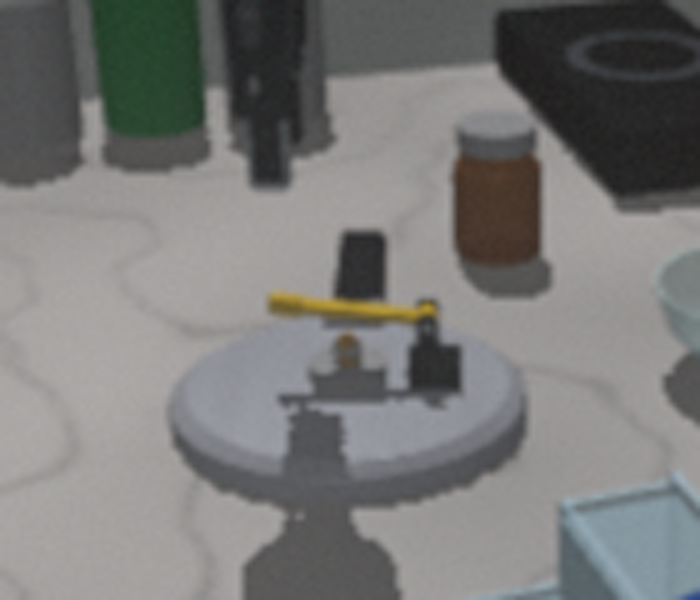

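View pics/t2.png

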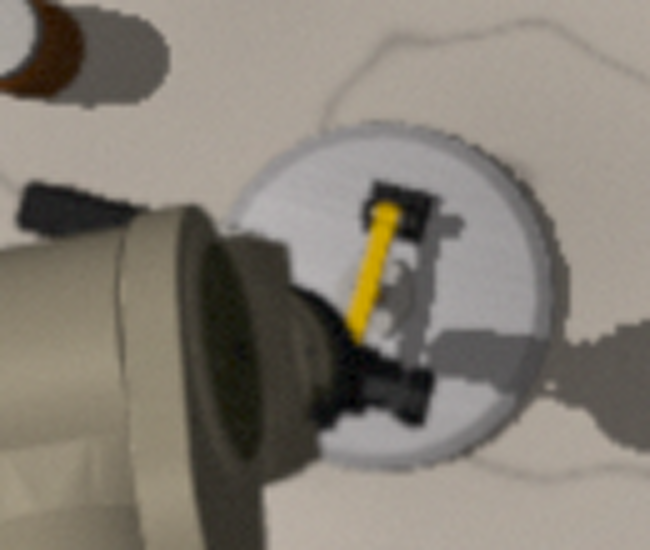

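The gripper sits above the tab with the jaws across the lever: tab at about (300,285) in the side crop, fingers directly above. I'll descend and close.

```bash
python3 -m creep '{"hand":[60,60,60,60,60],"delta_pos":[[0,0,0.03],[0,0,0.03],[0,0,0.03],[0,0,0.02],[0,0,0.005]],"turn":[0,0,0,0,0]}'
python3 -m creep '{"hand":[60,60,60,0,0],"delta_pos":[[0,0,0],[0,0,0],[0,0,0],[0,0,0],[0,0,0]],"turn":[0,0,0,0,0]}' 25
python3 -m creep '{"hand":[0,0,0,0,0],"delta_pos":[[0,0,0],[0,0,0],[0,0,0],[0,0,0],[0,0,0]],"turn":[0,0,0,0,0]}' 25
python3 go.py
python3 - <<'E'
from h import *
s=env.read_camera("side"); save(s,"s3.png",(110,230,200,340),5)
E
```

```text
clock: 4.22
tcp_pos: [0.499, 0.1652, 0.0636]
orientation: [-0.002, 0.134, 0.991, -0.0]
wrist_force: [-0.1, 0.0, -0.5]
finger_gap: 0.06
clock: 4.63
tcp_pos: [0.5018, 0.1646, 0.0662]
orientation: [0.001, 0.135, 0.991, 0.0]
wrist_force: [-0.7, -0.1, 0.7]
finger_gap: 0.0362
clock: 5.05
tcp_pos: [0.501, 0.1639, 0.065]
orientation: [0.0, 0.135, 0.991, -0.0]
wrist_force: [-0.2, -3.7, 1.2]
finger_gap: 0.011
t 5.05 tcp [0.501  0.1639 0.065 ] yaw(y) 74.46 F [-0.2 -3.7  1.2] gap 0.011 tilt -0.9999995853542958
```

View pics/s3.png

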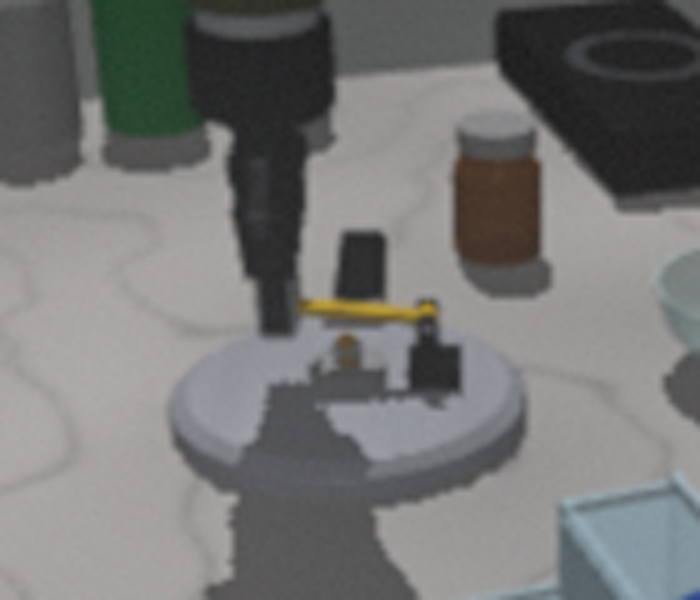

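Gripped the tab (gap 11 mm). Swinging along the arc.

```bash
python3 -m creep '{"hand":[0,0,0,0,0],"delta_pos":[[-0.0044,0,-0.019],[-0.0086,0,-0.0185],[-0.0123,0,-0.0164],[-0.0155,0,-0.0134],[-0.0179,0,-0.0099]],"turn":[0,0,0,0,0]}' 25
python3 go.py
python3 - <<'E'
from h import *
s=env.read_camera("side"); save(s,"s4.png",(80,230,200,340),4)
E
```

```text
clock: 5.52
tcp_pos: [0.5435, 0.1525, 0.1266]
orientation: [-0.003, 0.134, 0.991, 0.0]
wrist_force: [-4.2, 0.2, -1.6]
finger_gap: 0.0117
t 5.52 tcp [0.5435 0.1525 0.1266] yaw(y) 74.55 F [-4.2  0.2 -1.6] gap 0.0117 tilt -0.9999821153220162
```

View pics/s4.png

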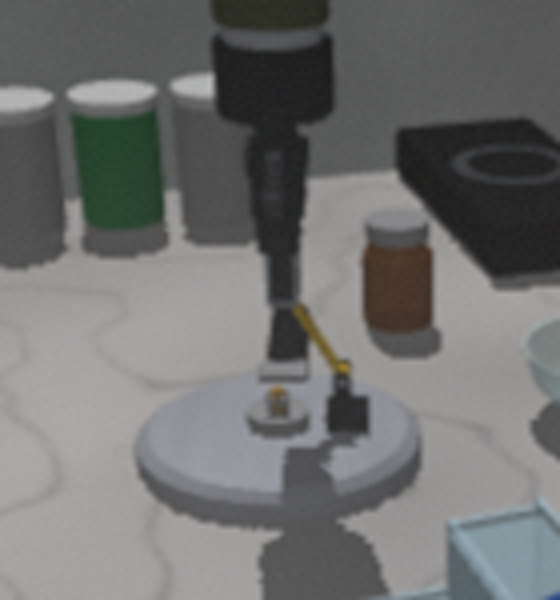

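The lever follows (about 1.1 rad, tab between the fingers at crop (285,295)). Continuing over past upright.

```bash
python3 -m creep '{"hand":[0,0,0,0,0],"delta_pos":[[-0.0195,0,-0.006],[-0.0204,0,-0.0018],[-0.0203,0,0.0025],[-0.0185,0,0.0064],[-0.0168,0,0.0098]],"turn":[0,0,0,0,0]}' 25
python3 -m creep '{"hand":[0,0,0,0,0],"delta_pos":[[0,0,0],[0,0,0],[0,0,0],[0,0,0],[0,0,0]],"turn":[0,0,0,0,0]}' 25
python3 go.py
python3 - <<'E'
from h import *
s=env.read_camera("side"); save(s,"s5.png",(80,230,200,340),4)
E
```

```text
clock: 5.98
tcp_pos: [0.6218, 0.1317, 0.1201]
orientation: [0.002, 0.135, 0.991, 0.001]
wrist_force: [0.4, -0.5, 7.7]
finger_gap: 0.0111
clock: 6.4
tcp_pos: [0.6222, 0.1316, 0.1194]
orientation: [0.003, 0.135, 0.991, 0.001]
wrist_force: [3.4, -1.1, 4.5]
finger_gap: 0.0113
t 6.4 tcp [0.6222 0.1316 0.1194] yaw(y) 74.47 F [ 3.4 -1.1  4.5] gap 0.0113 tilt -0.9999838225460056
```

View pics/s5.png

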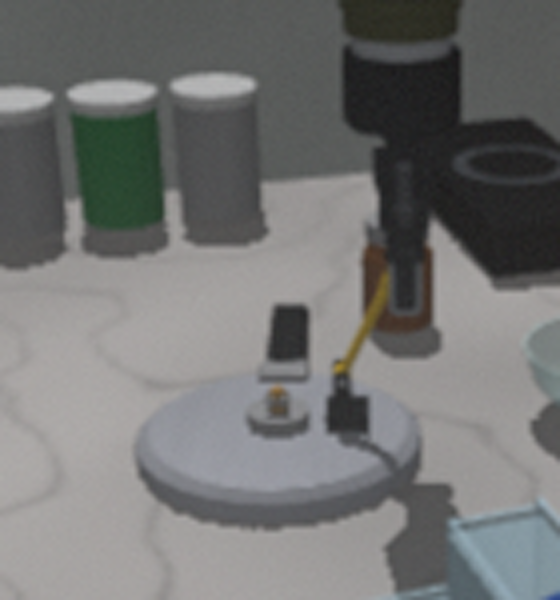

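The lever leans over at about 2.15 rad. Release and lift.

```bash
python3 -m creep '{"hand":[45,45,45,45,45],"delta_pos":[[0,0,0],[0,0,0],[0,0,0],[0,0,-0.02],[0,0,-0.04]],"turn":[0,0,0,0,0]}' 30
python3 -m creep '{"hand":[45,45,45,45,45],"delta_pos":[[0,0,-0.04],[0,0.04,-0.03],[0,-0.05,0],[0,-0.05,0],[0,-0.05,0]],"turn":[0,0,0,0,0]}'
python3 -m creep '{"hand":[45,45,45,45,45],"delta_pos":[[0,-0.05,0],[0,-0.05,0],[0,-0.05,0],[0,-0.04,0],[0,0,0]],"turn":[0,0,0,0,0]}'
python3 - <<'E'
from h import *
s=env.read_camera("side"); save(s,"s6.png")
c=env.read_camera("top"); save(c,"t6.png")
overlay(c,lidT(.535,.151,-15.5),2.15,"ov_t6.png",(175,265,165,290),6); overlay(s,lidT(.535,.149,-15.5),2.15,"ov_s6.png",(125,220,220,320),6)
E
python3 go.py .4635 -.345 .14 74.5
```

```text
clock: 6.87
tcp_pos: [0.6162, 0.1314, 0.1613]
orientation: [-0.005, 0.135, 0.991, -0.001]
wrist_force: [0.2, 0.4, -0.6]
finger_gap: 0.0449
clock: 7.28
tcp_pos: [0.596, 0.048, 0.2218]
orientation: [0.0, 0.132, 0.991, 0.0]
wrist_force: [0.8, -1.2, -0.4]
finger_gap: 0.0452
clock: 7.7
tcp_pos: [0.5539, -0.1045, 0.2214]
orientation: [-0.001, 0.138, 0.99, -0.001]
wrist_force: [-0.4, 0.6, 0.2]
finger_gap: 0.045
t 7.8 tcp [ 0.555  -0.1007  0.2215] yaw(y) 74.32 F [1.3 0.3 0.9] gap 0.0452 tilt -0.999999049673675
scaled [ 0.0275 -0.325   0.1016]
turn -0.03535244841125973
```

View pics/ov_t6.png

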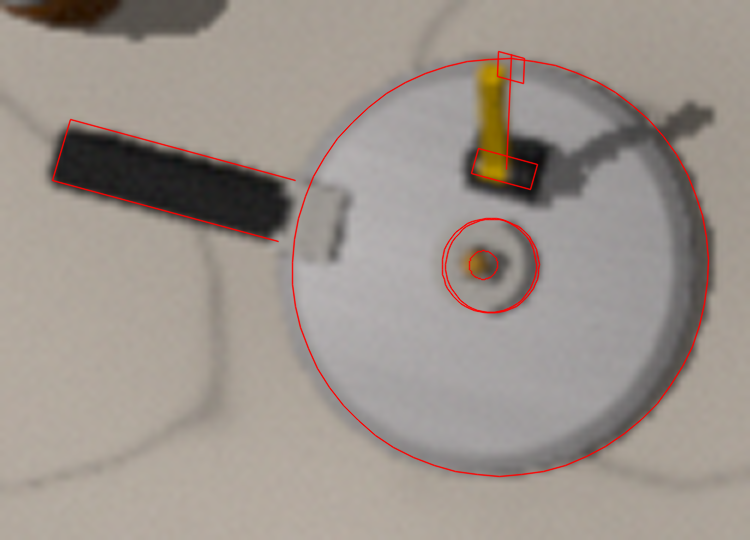

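View pics/ov_s6.png

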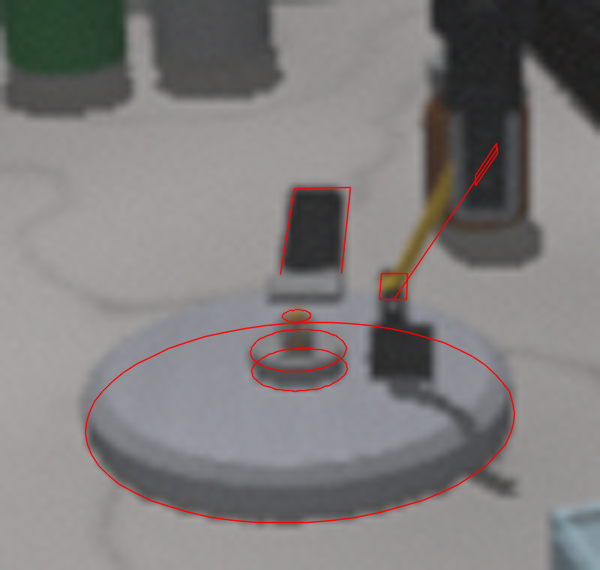

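View pics/t6.png

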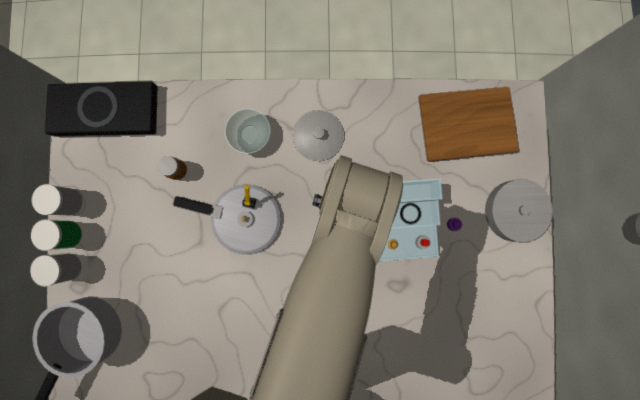

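The lever now leans over the +x side: tip at (70,490) in the top crop, roughly 2.0–2.1 rad. The boss and stem are clear at about (265,485). Next comes the cap; first I check its position from both cameras.

```bash
cat > red.py <<'E'
from h import *
np.set_printoptions(precision=4,suppress=True)
def red(c):
    h=cv2.cvtColor(c["pixels"],cv2.COLOR_RGB2HSV); m=(((h[...,0]<7)|(h[...,0]>173))&(h[...,1]>140)&(h[...,2]>60))
    k,l,st,ce=cv2.connectedComponentsWithStats(m.astype(np.uint8)); i=1+st[1:,4].argmax(); return ce[i][::-1],st[i]
E
python3 - <<'E'
from red import *
c=env.read_camera("top"); s=env.read_camera("side")
a,sa=red(c);b,sb=red(s); print(a,sa,b,sb)
# triangulate
o1=np.array(c["origin"]);o2=np.array(s["origin"]);d1=rot(c)@ray(c,a);d2=rot(s)@ray(s,b)
A=np.c_[d1,-d2]; t=np.linalg.lstsq(A,o2-o1,rcond=None)[0]; print("tri",o1+d1*t[0],o2+d2*t[1])
print(at_z(c,a,.056),at_z(s,b,.049))
save(s,"s7.png",(120,230,200,340),5)
E
python3 go.py .4635 -.347 .13 74.5
```

```text
[242.1304 424.6739] [421 239   8   7  46] [303.6234 289.8442] [285 300  11   8  77]
tri [ 0.4637 -0.3454  0.0544] [ 0.4648 -0.3456  0.0544]
[ 0.4638 -0.345   0.056 ] [ 0.4662 -0.3401  0.049 ]
t 7.9 tcp [ 0.5556 -0.099   0.2216] yaw(y) 74.51 F [0.6 0.1 0.1] gap 0.0449 tilt -0.9999994679620006
scaled [ 0.028  -0.3295  0.1143]
turn 0.0023744489006617187
```

View pics/s7.png

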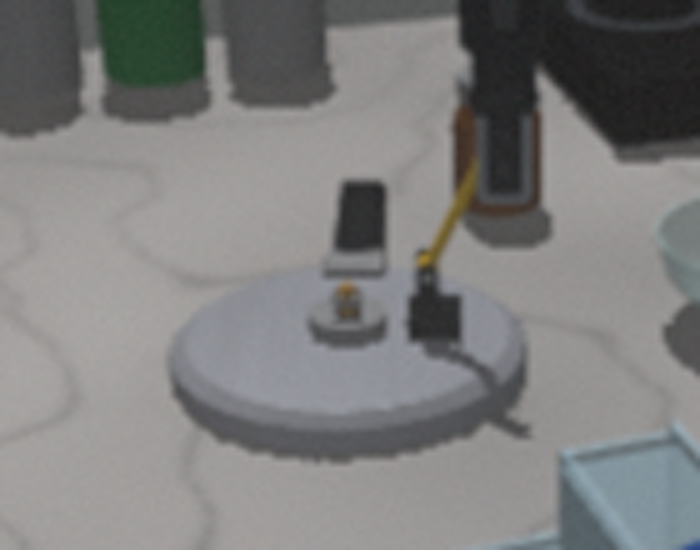

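Both cameras agree on the cap at (0.464,-0.345). Moving above it.

```bash
python3 -m creep '{"hand":[40,40,40,40,40],"delta_pos":[[0.004,-0.047,0],[0.004,-0.047,0],[0.004,-0.047,0],[0.004,-0.047,0],[0.004,-0.047,0]],"turn":[0,0,0,0,0]}' 30
python3 -m creep '{"hand":[40,40,40,40,40],"delta_pos":[[0.004,-0.047,0],[0.004,-0.047,0.02],[0,0,0.04],[0,0,0.04],[0,0,0.015]],"turn":[0,0,0,0,0]}'
python3 -m creep '{"hand":[34,34,34,34,34],"delta_pos":[[0,0,0],[0,0,0],[0,0,0],[0,0,0],[0,0,0]],"turn":[0,0,0,0,0]}'
python3 - <<'E'
from h import *
s=env.read_camera("side"); save(s,"s8.png",(220,360,220,380),5)
c=env.read_camera("top"); save(c,"t8.png",(190,280,340,480),5)
E
python3 go.py .4645 -.3455 .05 74.5
```

```text
clock: 8.32
tcp_pos: [0.4902, -0.2762, 0.2219]
orientation: [0.0, 0.133, 0.991, 0.0]
wrist_force: [0.6, -0.5, -0.7]
finger_gap: 0.04
clock: 8.73
tcp_pos: [0.4626, -0.3451, 0.1254]
orientation: [-0.002, 0.135, 0.991, 0.002]
wrist_force: [-0.4, 0.5, -1.2]
finger_gap: 0.04
clock: 9.15
tcp_pos: [0.4648, -0.3478, 0.1316]
orientation: [0.001, 0.134, 0.991, -0.001]
wrist_force: [-0.6, 0.8, -0.0]
finger_gap: 0.034
t 9.25 tcp [ 0.4644 -0.3477  0.1312] yaw(y) 74.52 F [-0.5  0.2  0. ] gap 0.034 tilt -0.9999976815476854
scaled [0.0008 0.0028 0.1014]
turn 0.003257586206331098
```

View pics/s8.png

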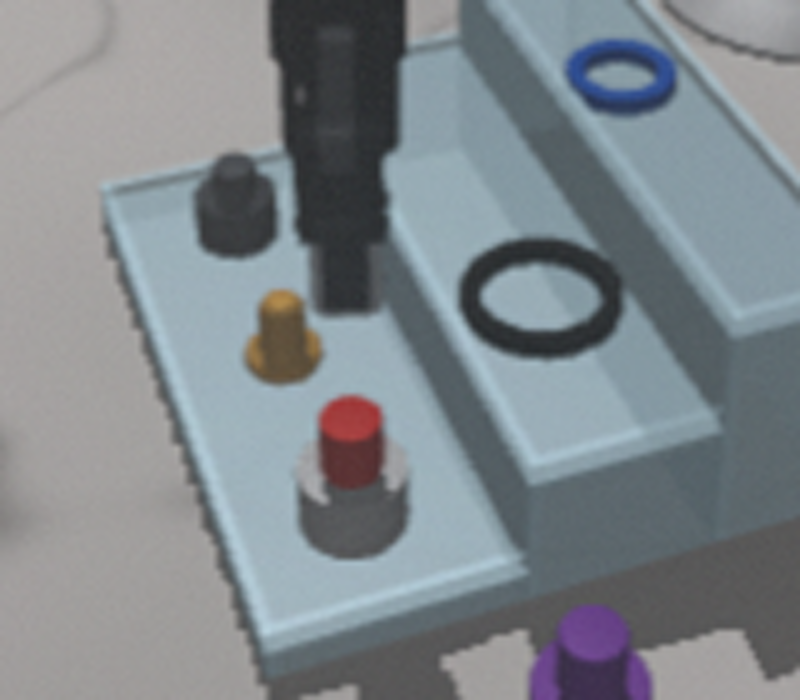

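View pics/t8.png

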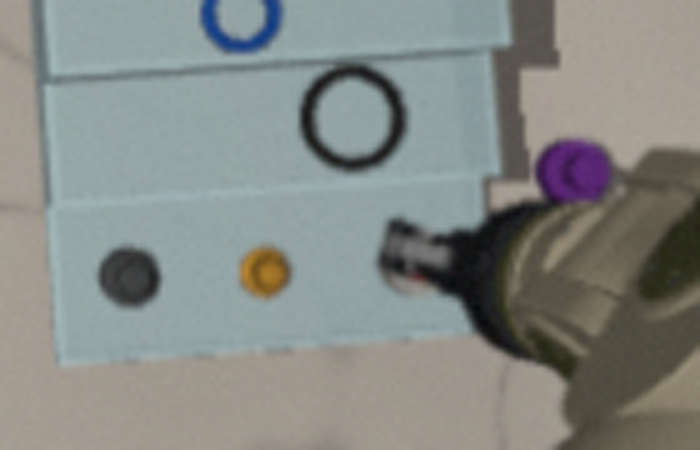

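The gripper is centred over the red knob (side crop: finger column 347, knob 350). Descending.

```bash
python3 -m creep '{"hand":[34,34,34,34,34],"delta_pos":[[0,0.0028,0.03],[0,0,0.025],[0,0,0.02],[0,0,0.013],[0,0,0.007]],"turn":[0,0,0,0,0]}' 30
python3 -m creep '{"hand":[34,34,34,34,34],"delta_pos":[[0,0,0.004],[0,0,0],[0,0,0],[0,0,0],[0,0,0]],"turn":[0,0,0,0,0]}'
python3 - <<'E'
from h import *
s=env.read_camera("side"); save(s,"s9.png",(220,360,220,380),5)
E
python3 go.py .4645 -.3455 .05 74.5
```

```text
clock: 9.67
tcp_pos: [0.4637, -0.3448, 0.0528]
orientation: [-0.001, 0.135, 0.991, 0.001]
wrist_force: [-0.9, -1.0, 0.2]
finger_gap: 0.0336
clock: 10.08
tcp_pos: [0.4648, -0.3458, 0.0517]
orientation: [0.001, 0.135, 0.991, -0.0]
wrist_force: [-0.5, 0.3, -0.0]
finger_gap: 0.0339
t 10.13 tcp [ 0.4646 -0.3457  0.0515] yaw(y) 74.48 F [-0.2  0.4  0.3] gap 0.034 tilt -0.9999990961721051
scaled [0.0003 0.0002 0.0019]
turn -0.0033470466913996686
```

View pics/s9.png

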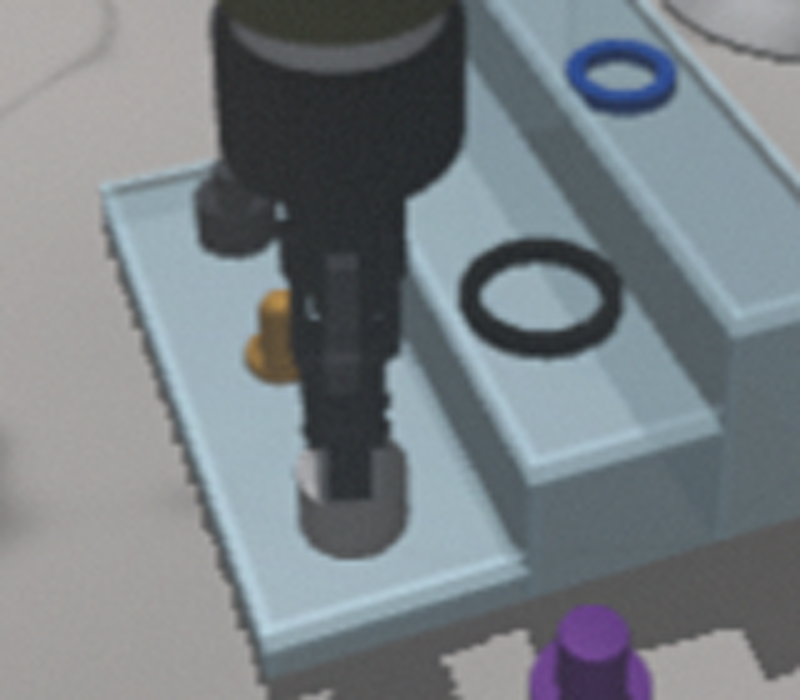

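The fingers straddle the knob just above the shoulder. Close and lift.

```bash
python3 -m creep '{"hand":[0,0,0,0,0],"delta_pos":[[0,0,0],[0,0,0],[0,0,0],[0,0,0],[0,0,0]],"turn":[0,0,0,0,0]}' 60
python3 -m creep '{"hand":[0,0,0,0,0],"delta_pos":[[0,0,-0.005],[0,0,-0.01],[0,0,-0.02],[0,0,-0.03],[0,0,-0.03]],"turn":[0,0,0,0,0]}'
python3 -m creep '{"hand":[0,0,0,0,0],"delta_pos":[[0,0,-0.03],[0,0,-0.02],[0,0,0],[0,0,0],[0,0,0]],"turn":[0,0,0,0,0]}'
python3 - <<'E'
from h import *
s=env.read_camera("side"); save(s,"s10.png",(180,340,220,380),5)
E
python3 go.py .535 .150 .14 74.5
```

```text
clock: 10.55
tcp_pos: [0.4646, -0.3457, 0.0514]
orientation: [0.0, 0.135, 0.991, -0.0]
wrist_force: [-1.2, -0.3, 5.4]
finger_gap: 0.0192
clock: 10.97
tcp_pos: [0.4635, -0.3445, 0.1269]
orientation: [-0.001, 0.135, 0.991, 0.001]
wrist_force: [-0.3, -0.4, -1.1]
finger_gap: 0.02
clock: 11.38
tcp_pos: [0.4637, -0.3447, 0.1657]
orientation: [-0.001, 0.135, 0.991, 0.001]
wrist_force: [-0.7, 0.6, -2.1]
finger_gap: 0.0199
t 11.43 tcp [ 0.4635 -0.3446  0.1652] yaw(y) 74.49 F [-0.3  1.  -0.9] gap 0.0194 tilt -0.9999962339978444
scaled [0.0791 0.6195 0.0326]
turn -0.0025521774670380637
```

View pics/s10.png

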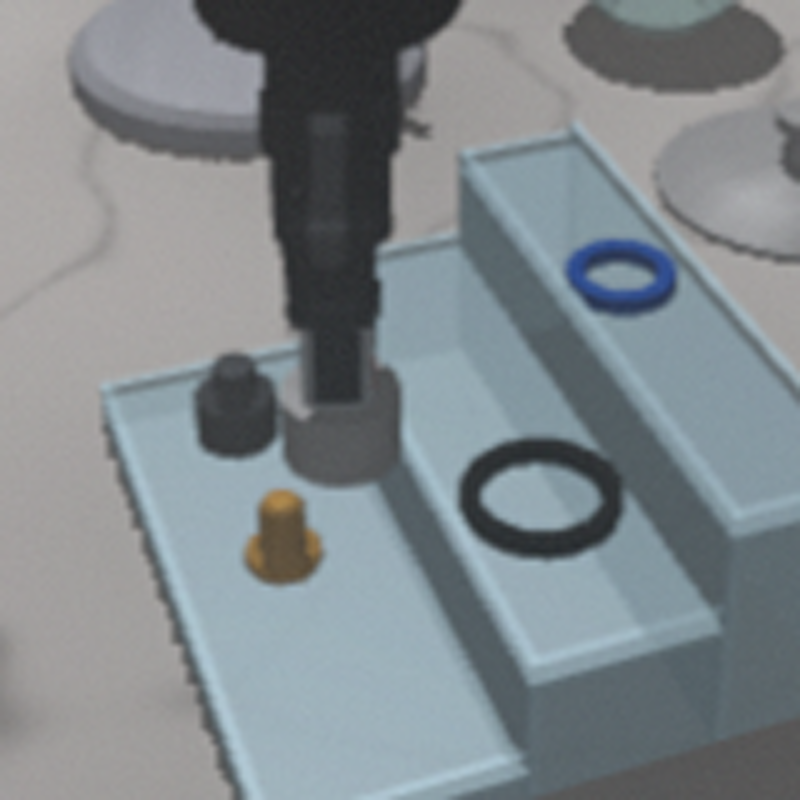

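The cap is held upright. Carry it to above the stem.

```bash
python3 -m creep '{"hand":[0,0,0,0,0],"delta_pos":[[0.0057,0.025,0],[0.0057,0.046,0],[0.0057,0.046,0],[0.0057,0.046,0],[0.0057,0.046,0]],"turn":[0,0,0,0,0]}' 60
python3 -m creep '{"hand":[0,0,0,0,0],"delta_pos":[[0.0057,0.046,0],[0.0057,0.046,0],[0.0057,0.046,0],[0.0057,0.046,0],[0.0057,0.046,0]],"turn":[0,0,0,0,0]}'
python3 -m creep '{"hand":[0,0,0,0,0],"delta_pos":[[0.0057,0.046,0],[0.0057,0.046,0],[0.0057,0.046,0],[0.005,0.0425,0],[0,0,0.01]],"turn":[0,0,0,0,0]}'
python3 -m creep '{"hand":[0,0,0,0,0],"delta_pos":[[0,0,0.02],[0,0,0.015],[0,0,0.01],[0,0,0],[0,0,0]],"turn":[0,0,0,0,0]}'
python3 - <<'E'
from h import *
s=env.read_camera("side"); save(s,"s11.png",(110,220,210,330),6)
c=env.read_camera("top"); save(c,"t11.png",(170,260,190,300),6)
E
python3 go.py .535 .150 .104 74.5
```

```text
clock: 11.85
tcp_pos: [0.4859, -0.1762, 0.165]
orientation: [-0.001, 0.135, 0.991, 0.001]
wrist_force: [1.1, -0.3, -0.6]
finger_gap: 0.0195
clock: 12.27
tcp_pos: [0.5131, 0.0072, 0.1653]
orientation: [-0.001, 0.135, 0.991, 0.0]
wrist_force: [0.9, 0.0, -1.3]
finger_gap: 0.0197
clock: 12.68
tcp_pos: [0.5363, 0.1546, 0.1584]
orientation: [0.0, 0.132, 0.991, 0.001]
wrist_force: [0.6, -0.3, -0.9]
finger_gap: 0.0198
clock: 13.1
tcp_pos: [0.5349, 0.1487, 0.1217]
orientation: [-0.001, 0.135, 0.991, -0.0]
wrist_force: [-0.2, 0.3, -1.3]
finger_gap: 0.0195
t 13.2 tcp [0.5361 0.1488 0.1231] yaw(y) 74.45 F [-0.6 -0.2 -0.9] gap 0.0197 tilt -0.9999998970854213
scaled [0.0018 0.0011 0.0239]
turn -0.009454346249333412
```

View pics/s11.png

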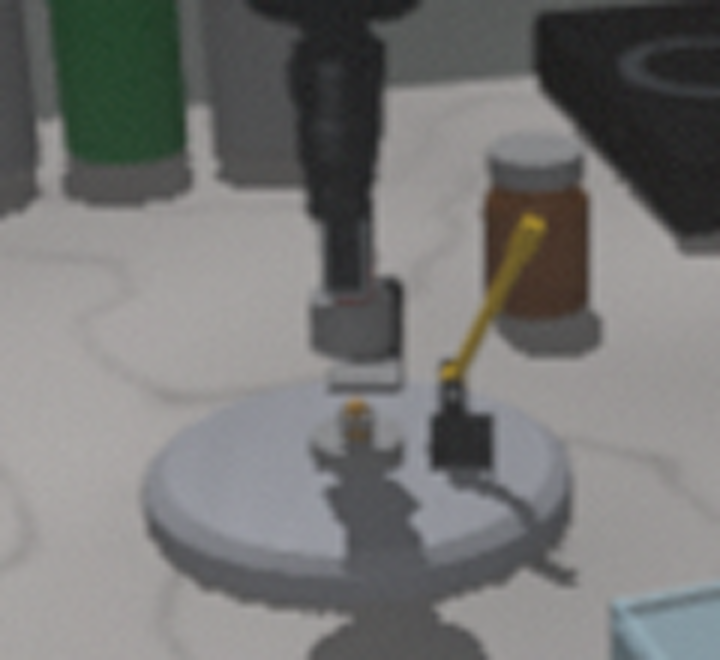

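View pics/t11.png

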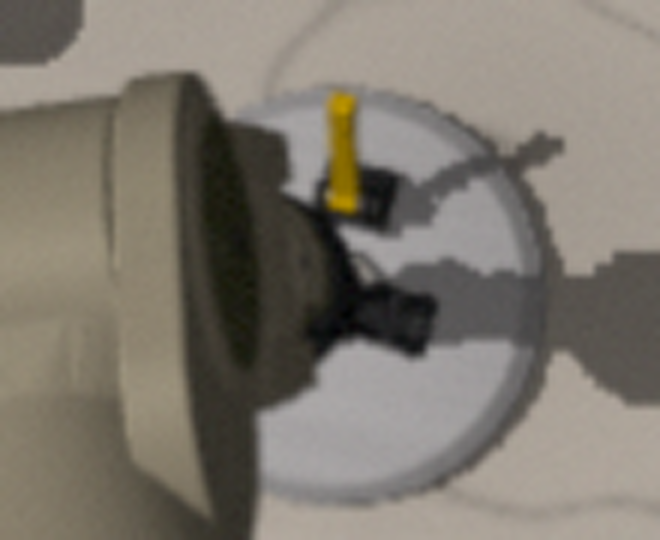

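The cap hovers near the stem (side crop: cap centre about column 354, stem 357). The lever is at about 2 rad, well clear. I'll refine the boss centre from the unobstructed pictures.

Run:
```python
from h import *
np.set_printoptions(precision=4,suppress=True)
c=env.read_camera("top"); s=env.read_camera("side")
t6=cv2.imread("pics/t6.png"); s6=cv2.imread("pics/s6.png")
cv2.imwrite("pics/boss.png",np.hstack([cv2.resize(t6[205:233,230:262],(400,350),interpolation=cv2.INTER_CUBIC),cv2.resize(s6[165:193,252:284],(400,350),interpolation=cv2.INTER_CUBIC)]))
# per-camera gradient fit: boss circle top & bottom predicted; maximise sum gradient magnitude along boss top circle
from scipy.optimize import minimize
a=np.linspace(0,2*np.pi,90,endpoint=False)
for n,cam,im in (("top",c,t6),("side",s,s6)):
    g=cv2.GaussianBlur(cv2.cvtColor(im,cv2.COLOR_BGR2GRAY).astype(np.float32),(0,0),.7)
    G=np.hypot(cv2.Sobel(g,cv2.CV_32F,1,0),cv2.Sobel(g,cv2.CV_32F,0,1))
    best=[]
    for x in np.arange(.525,.546,.0005):
        for y in np.arange(.138,.163,.0005):
            p=proj(cam,np.c_[x+.022*np.cos(a),y+.022*np.sin(a),np.full(90,.034)])
            v=cv2.remap(G,p[:,1].astype(np.float32)[None],p[:,0].astype(np.float32)[None],cv2.INTER_LINEAR)[0]
            best.append((np.minimum(v,60).mean(),x,y))
    best.sort(reverse=True); print(n,np.array(best[:6]))
# brass stem top pixels
for n,cam,im,b in (("top",c,t6,(205,233,230,262)),("side",s,s6,(165,193,252,284))):
    h=cv2.cvtColor(im[b[0]:b[1],b[2]:b[3]],cv2.COLOR_BGR2HSV); m=(h[...,0]>8)&(h[...,0]<25)&(h[...,1]>70)
    rr,cc=np.where(m); print(n,len(rr),rr.mean()+b[0],cc.mean()+b[2],at_z(cam,(rr.mean()+b[0],cc.mean()+b[2]),.0485))
```

```text
top [[52.5515  0.5335  0.144 ]
 [52.5365  0.534   0.144 ]
 [52.5158  0.5345  0.144 ]
 [52.5101  0.535   0.144 ]
 [52.4511  0.5345  0.1435]
 [52.4041  0.5355  0.144 ]]
side [[57.4757  0.5295  0.138 ]
 [57.4743  0.53    0.138 ]
 [57.458   0.5355  0.138 ]
 [57.4564  0.529   0.138 ]
 [57.431   0.5365  0.138 ]
 [57.3992  0.5335  0.138 ]]
top 22 215.45454545454547 244.4090909090909 [0.5437 0.153  0.0485]
side 10 178.3 270.4 [0.5386 0.1463 0.0485]
```

View pics/boss.png

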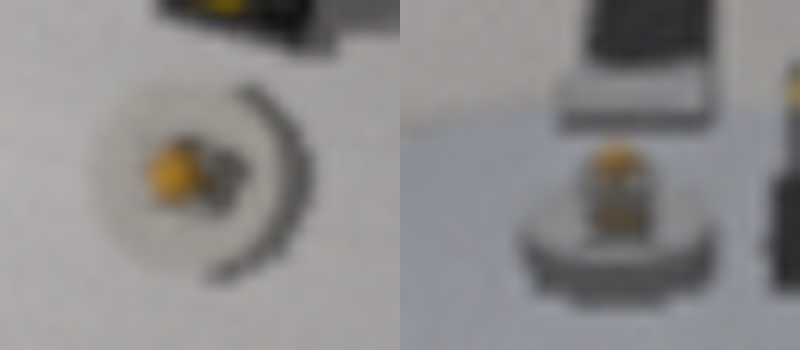

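Run:
```python
from h import *
np.set_printoptions(precision=4,suppress=True)
c=env.read_camera("top"); s=env.read_camera("side")
print("boss",at_z(c,(218.4,244.2),.034),at_z(s,(182.1,268.9),.034))
print("stem",at_z(c,(218.4,243.4),.0505),at_z(s,(177.1,268.7),.0505))
def tri(a,b):
    o1=np.array(c["origin"]);o2=np.array(s["origin"]);d1=rot(c)@ray(c,a);d2=rot(s)@ray(s,b)
    t=np.linalg.lstsq(np.c_[d1,-d2],o2-o1,rcond=None)[0]; return o1+d1*t[0],o2+d2*t[1]
print(tri((218.4,244.2),(182.1,268.9)),tri((218.4,243.4),(177.1,268.7)))
st=env.get_state(); P=np.array(st["tcp_pos"]); print(P)
# predicted cap circles in side view from TCP, shown over current picture
a=np.linspace(0,2*np.pi,60)
for n,cam,cr in (("side",s,(140,200,245,300)),):
    im=cv2.resize(cam["pixels"][cr[0]:cr[1],cr[2]:cr[3],::-1],None,fx=12,fy=12,interpolation=cv2.INTER_CUBIC)[:, :790]
    raw=im.copy()
    for z,r in ((-.0394,.019),(-.0154,.019)):
        p=proj(cam,np.c_[P[0]+r*np.cos(a),P[1]+r*np.sin(a),np.full(60,P[2]+z)]); q=((p-[cr[0],cr[2]]+.5)*12)[:,::-1]
        cv2.polylines(im,[np.round(q).astype(np.int32).reshape(-1,1,2)],False,(0,0,255),1,cv2.LINE_AA)
    cv2.imwrite("pics/capov.png",cv2.resize(np.hstack([raw[:600],im[:600]]),(800,364)))
    cv2.imwrite("pics/capov2.png",im[:600])
```

```text
boss [0.5358 0.1559 0.034 ] [0.5351 0.1533 0.034 ]
stem [0.5356 0.1555 0.0505] [0.5349 0.151  0.0505]
(array([0.5358, 0.1561, 0.0326]), array([0.5357, 0.1561, 0.0326])) (array([0.5356, 0.1559, 0.0482]), array([0.5358, 0.1558, 0.0482]))
[0.5364 0.149  0.1235]
```

View pics/capov2.png

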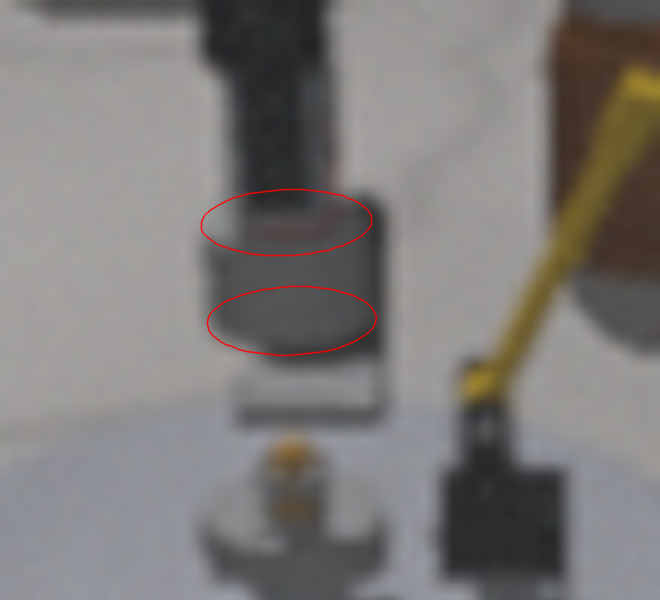

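Stem triangulates to about (0.5355,0.155); the cap in hand matches the TCP within about 1 mm. Shift 6 mm and lower to just above the stem.

```bash
python3 go.py .5355 .155 .096 74.5
python3 -m creep '{"hand":[0,0,0,0,0],"delta_pos":[[0,0.007,0.01],[0,0,0.01],[0,0,0.008],[0,0,0.005],[0,0,0]],"turn":[0,0,0,0,0]}' 60
python3 -m creep '{"hand":[0,0,0,0,0],"delta_pos":[[0,0,0],[0,0,0],[0,0,0],[0,0,0],[0,0,0]],"turn":[0,0,0,0,0]}'
python3 - <<'E'
from h import *
s=env.read_camera("side"); save(s,"s12.png",(145,195,245,300),12)
E
python3 go.py .5355 .155 .086 74.5
```

```text
t 13.4 tcp [0.5364 0.149  0.1235] yaw(y) 74.47 F [ 0.   0.9 -1. ] gap 0.0195 tilt -0.9999990041358281
scaled [0.0031 0.0069 0.0344]
turn -0.0068631638716965425
clock: 13.82
tcp_pos: [0.5361, 0.1545, 0.0947]
orientation: [-0.001, 0.135, 0.991, -0.0]
wrist_force: [0.2, -1.3, -1.4]
finger_gap: 0.0196
clock: 14.23
tcp_pos: [0.5376, 0.1546, 0.0967]
orientation: [0.0, 0.135, 0.991, 0.0]
wrist_force: [0.2, 1.2, -0.6]
finger_gap: 0.02
t 14.28 tcp [0.5375 0.1545 0.0967] yaw(y) 74.48 F [ 0.4 -1.2 -1.9] gap 0.0196 tilt -0.9999998223738895
scaled [ 0.0026 -0.0001  0.0133]
turn -0.0036370898636675975
```

View pics/s12.png

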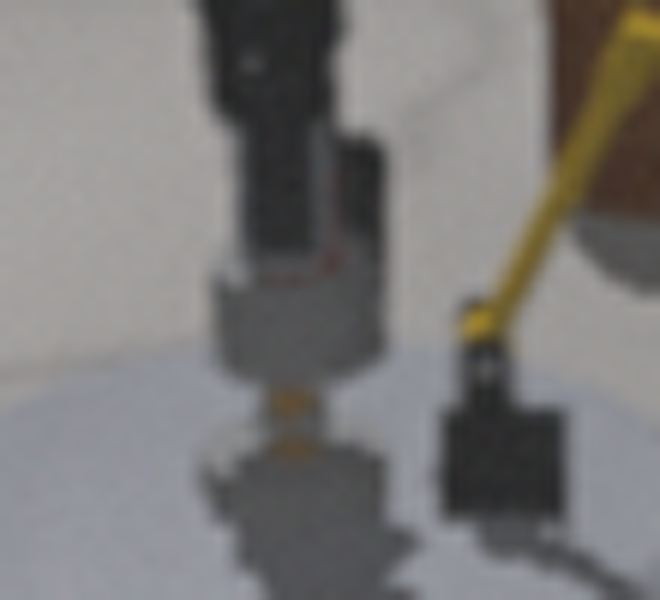

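The cap is about 1 mm to +x of the stem (columns 300 vs 295). Correcting by 1.5–2 mm and lowering onto the stem.

```bash
python3 -m creep '{"hand":[0,0,0,0,0],"delta_pos":[[0.002,0,0],[0,0,0.003],[0,0,0.003],[0,0,0.003],[0,0,0.002]],"turn":[0,0,0,0,0]}' 80
python3 -m creep '{"hand":[0,0,0,0,0],"delta_pos":[[0,0,0],[0,0,0],[0,0,0],[0,0,0],[0,0,0]],"turn":[0,0,0,0,0]}'
python3 go.py .5355 .155 .0854 74.5
python3 - <<'E'
from h import *
s=env.read_camera("side"); save(s,"s13.png",(145,195,245,300),12)
E
```

```text
clock: 14.7
tcp_pos: [0.5355, 0.155, 0.0871]
orientation: [-0.0, 0.135, 0.991, -0.0]
wrist_force: [-0.1, -0.1, -1.1]
finger_gap: 0.0191
clock: 15.12
tcp_pos: [0.5359, 0.155, 0.0877]
orientation: [0.0, 0.135, 0.991, 0.0]
wrist_force: [0.7, -0.2, -1.0]
finger_gap: 0.0192
t 15.12 tcp [0.5359 0.155  0.0877] yaw(y) 74.49 F [ 0.7 -0.2 -1. ] gap 0.0192 tilt -0.999999936891402
scaled [ 0.0005 -0.0002  0.0029]
turn -0.002645995198290052
```

View pics/s13.png

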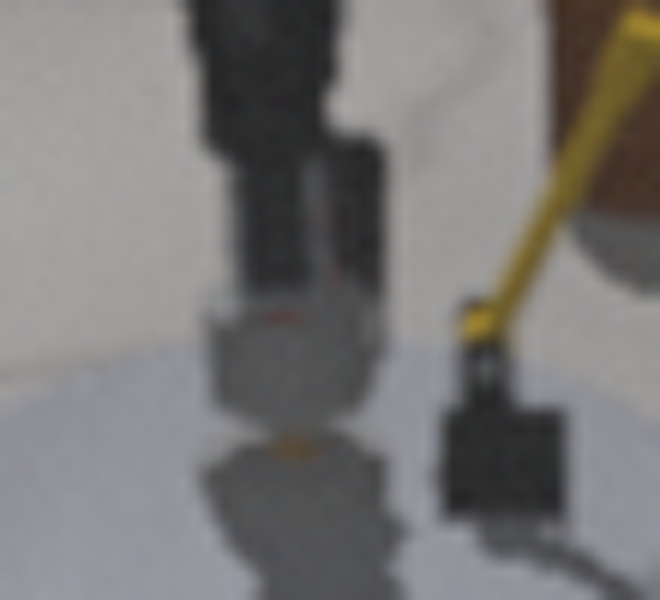

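No contact force with the lip already 3 mm below the stem top, and the cap is centred (293.5 vs 293). Continue down onto the balls.

```bash
python3 -m creep '{"hand":[0,0,0,0,0],"delta_pos":[[0,0,0.002],[0,0,0.002],[0,0,0],[0,0,0],[0,0,0]],"turn":[0,0,0,0,0]}' 100
python3 go.py .5355 .155 .0734 74.5
python3 -m creep '{"hand":[0,0,0,0,0],"delta_pos":[[0,0,0.002],[0,0,0.002],[0,0,0],[0,0,0],[0,0,0]],"turn":[0,0,0,0,0]}' 100
python3 go.py .5355 .155 .0734 74.5
```

```text
clock: 15.58
tcp_pos: [0.5359, 0.155, 0.0846]
orientation: [0.0, 0.135, 0.991, 0.0]
wrist_force: [-0.6, 0.6, 3.6]
finger_gap: 0.0186
t 15.58 tcp [0.5359 0.155  0.0846] yaw(y) 74.49 F [-0.6  0.6  3.6] gap 0.0186 tilt -0.999999897711864
scaled [ 0.0005 -0.0001  0.014 ]
turn -0.0024712432458102286
clock: 16.0
tcp_pos: [0.5362, 0.1549, 0.0822]
orientation: [0.001, 0.135, 0.991, 0.0]
wrist_force: [-1.7, -1.1, 7.1]
finger_gap: 0.0183
t 16.0 tcp [0.5362 0.1549 0.0822] yaw(y) 74.48 F [-1.7 -1.1  7.1] gap 0.0183 tilt -0.9999990314468136
scaled [ 0.0009 -0.0002  0.0109]
turn -0.0035126457785537466
```

Contact at the expected height (balls); force is rising. Pressing on.

```bash
python3 -m creep '{"hand":[0,0,0,0,0],"delta_pos":[[0,0,0.002],[0,0,0.002],[0,0,0.001],[0,0,0],[0,0,0]],"turn":[0,0,0,0,0]}' 100
python3 go.py .5355 .155 .0734 74.5
python3 -m creep '{"hand":[0,0,0,0,0],"delta_pos":[[0,0,0.002],[0,0,0.002],[0,0,0.001],[0,0,0],[0,0,0]],"turn":[0,0,0,0,0]}' 100
python3 go.py .5355 .155 .0734 74.5
python3 - <<'E'
from h import *
s=env.read_camera("side"); save(s,"s14.png",(145,195,245,300),12)
E
```

```text
clock: 16.42
tcp_pos: [0.5352, 0.1549, 0.0759]
orientation: [-0.001, 0.135, 0.991, -0.0]
wrist_force: [1.8, 0.3, -8.8]
finger_gap: 0.018
t 16.42 tcp [0.5352 0.1549 0.0759] yaw(y) 74.48 F [ 1.8  0.3 -8.8] gap 0.018 tilt -0.9999984833933653
scaled [-0.0003  0.0003  0.0032]
turn -0.003989990114305897
clock: 16.83
tcp_pos: [0.5359, 0.155, 0.0737]
orientation: [0.0, 0.135, 0.991, 0.0]
wrist_force: [-1.2, -0.1, 2.3]
finger_gap: 0.0181
t 16.83 tcp [0.5359 0.155  0.0737] yaw(y) 74.49 F [-1.2 -0.1  2.3] gap 0.0181 tilt -0.9999998235195952
scaled [ 0.0005 -0.0002  0.0004]
turn -0.002113750405453629
```

View pics/s14.png

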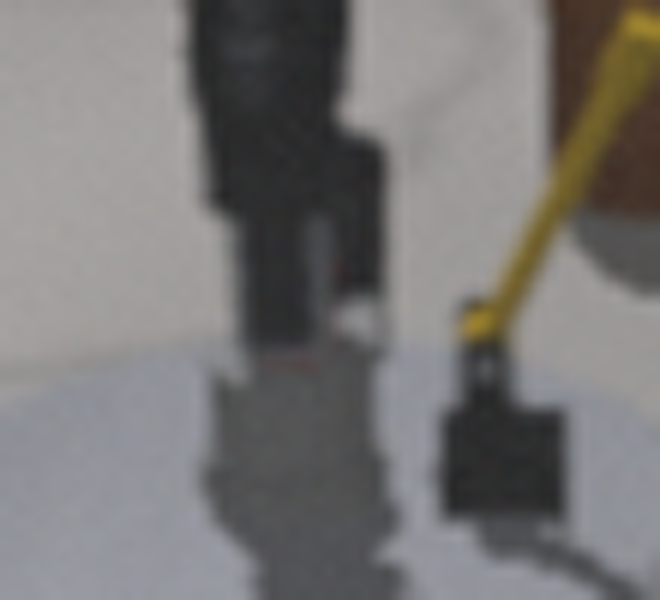

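It has clicked: the force dropped and TCP is 0.0737, against the expected 0.0734 when flush. Now press firmly.

```bash
python3 -m creep '{"hand":[0,0,0,0,0],"delta_pos":[[0,0,0.001],[0,0,0.001],[0,0,0],[0,0,0],[0,0,0]],"turn":[0,0,0,0,0]}' 100
python3 go.py .5355 .155 .0734 74.5
python3 -m creep '{"hand":[0,0,0,0,0],"delta_pos":[[0,0,0.001],[0,0,0.001],[0,0,0],[0,0,0],[0,0,0]],"turn":[0,0,0,0,0]}' 100
python3 go.py .5355 .155 .0734 74.5
```

```text
clock: 17.3
tcp_pos: [0.536, 0.155, 0.0736]
orientation: [0.001, 0.135, 0.991, 0.0]
wrist_force: [-4.3, -0.3, 13.7]
finger_gap: 0.0185
t 17.3 tcp [0.536  0.155  0.0736] yaw(y) 74.49 F [-4.3 -0.3 13.7] gap 0.0185 tilt -0.9999986750826607
scaled [ 0.0006 -0.0001  0.0002]
turn -0.0021062515566114826
clock: 17.72
tcp_pos: [0.5361, 0.155, 0.0735]
orientation: [0.001, 0.135, 0.991, 0.0]
wrist_force: [-8.6, -3.1, 24.8]
finger_gap: 0.0185
t 17.72 tcp [0.5361 0.155  0.0735] yaw(y) 74.49 F [-8.6 -3.1 24.8] gap 0.0185 tilt -0.9999965928943955
scaled [ 0.0007 -0.0002  0.0002]
turn -0.0016449294120718604
```

A firm seat: 25 N upward with TCP steady at 0.0735. Hold and do a final visual check.

```bash
python3 -m creep '{"hand":[0,0,0,0,0],"delta_pos":[[0,0,0],[0,0,0],[0,0,0],[0,0,0],[0,0,0]],"turn":[0,0,0,0,0]}' 100
python3 go.py
python3 - <<'E'
from h import *
s=env.read_camera("side"); c=env.read_camera("top")
st=env.get_state();P=np.array(st["tcp_pos"]); a=np.linspace(0,2*np.pi,60)
cr=(125,205,225,325);im=cv2.resize(s["pixels"][cr[0]:cr[1],cr[2]:cr[3],::-1],None,fx=7,fy=7,interpolation=cv2.INTER_CUBIC); im0=im.copy()
cv2.imwrite("pics/f_s.png",im)
save(c,"f_t.png")
hsv=cv2.cvtColor(s["pixels"],cv2.COLOR_RGB2HSV); m=(hsv[...,0]>20)&(hsv[...,0]<32)&(hsv[...,1]>120); m[:, :255]=0;m[:,320:]=0;m[:130]=0;m[200:]=0
rr,cc=np.where(m); i=rr.argmin(); print("lever px",rr.min(),cc[rr==rr.min()].mean(),rr.max(),cc[rr==rr.max()].mean())
T=lidT(.5355,.155,-15.5)
for th in (1.75,1.9,2.0,2.1,2.2): 
    e=np.array([-np.cos(th),0,np.sin(th)]);h=np.array([.045,0,.06]); print(th,proj(s,T(np.array([h,h+.087*e]))).round(1).tolist(),proj(c,T(np.array([h,h+.087*e]))).round(1).tolist())
E
```

```text
clock: 18.13
tcp_pos: [0.5361, 0.155, 0.0735]
orientation: [0.001, 0.135, 0.991, 0.0]
wrist_force: [-9.0, -1.9, 24.4]
finger_gap: 0.0187
t 18.13 tcp [0.5361 0.155  0.0735] yaw(y) 74.49 F [-9.  -1.9 24.4] gap 0.0187 tilt -0.9999965103223054
lever px 146 298.0 172 285.0
1.75 [[173.2, 284.8], [143.9, 289.7]] [[202.5, 247.4], [195.0, 244.0]]
1.9 [[173.2, 284.8], [145.1, 294.5]] [[202.5, 247.4], [190.3, 245.5]]
2.0 [[173.2, 284.8], [146.2, 297.5]] [[202.5, 247.4], [187.4, 246.6]]
2.1 [[173.2, 284.8], [147.6, 300.4]] [[202.5, 247.4], [184.6, 247.6]]
2.2 [[173.2, 284.8], [149.2, 303.1]] [[202.5, 247.4], [182.1, 248.6]]
```

View pics/f_s.png

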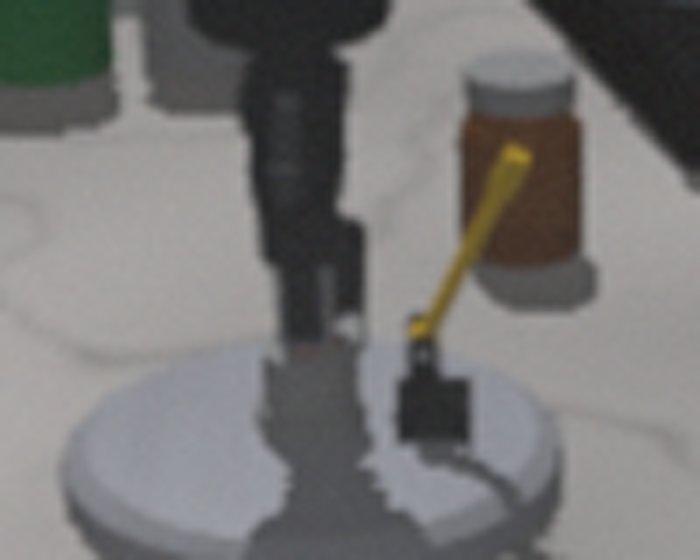

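View pics/f_t.png

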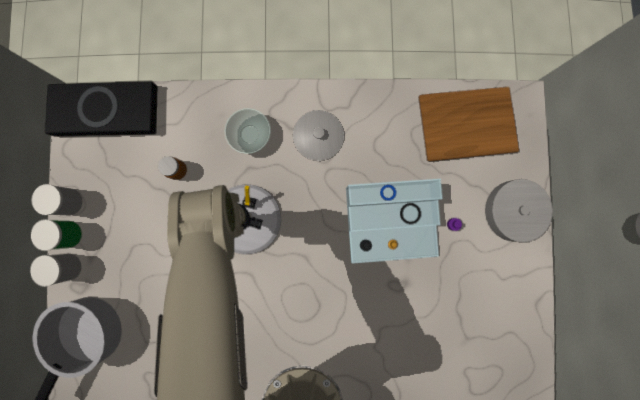

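The lever stands at about 2.0 rad, the cap sits flush at the seat height under a steady 24 N push, and the other things are unmoved. Handing in.

```bash
python3 -c "
from workcell import env
print(env.hand_in())"; python3 go.py
```

```text
the job is handed in; nothing more can be done
None
the job is handed in; nothing more can be done
```

I swung the yellow lever over, took the red-knobbed cap from the front tier, pressed it through the click onto the stem, and handed in while still pressing. The hand-in gave no verdict.

**Last checks:**
- **Lever:** it stands at about 2.0 rad in the side picture, past the 1.75 needed. The gripper's position when I let go had suggested about 2.15.
- **Cap:** the force rose on the balls and then dropped suddenly. The tool stopped at 0.0735 m, against 0.0734 m expected for flush.
- **Push:** a steady 24 N or so upward on the wrist, with the grip set to 100 N. There was also about 9 N sideways.
- **Other things:** in the top picture they look where they were.
- **Time:** about 18 s on the robot's clock.

**Disagreements:** the two cameras differed by 2 to 4 mm on the stem's y position, so I took a value between them. The lip then went over the stem top without touching. The seated underside was hidden by the gripper and shadow, so flushness rests on the tool height and force, not on a direct view.

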